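# Run along a curved row of specimen jars and press the lids home

### The arm

A 7-joint arm with a two-finger parallel gripper is mounted at the origin on the work surface. World frame = base frame: x ahead of the robot, y to its left, z up, the work surface at z = 0. Lengths are in m, angles in rad, forces in N, time in s.
With the tool pointing down it reaches from about 0.425 to 0.875 m from the base axis. Payload 4.7 kg.
Tool frame: the origin (TCP) lies midway between the tips of the shut fingers; the grasp point (between the pads) lies 19 mm behind it; z points along the fingers, y is the direction in which the jaws open and shut (so a half turn about z gives the same grasp; the last joint's range is limited). The gripper opens to 87 mm and grips with 3 to 60 N. Pads are 19 mm wide; open, the fingers measure 117 mm over their backs; the gripper's body (75 mm by 190 mm) begins 51 mm behind the grasp point.
Start: joints at [-1.165, 0.321, -0.07, 1.45, 0.023, 1.371, -0.057], TCP at [0.248, 0.601, 0.223] pointing down, gripper open.
Joint ranges: [-2.86, 2.86], [-0.3, 2.09], [-1.38, 1.24], [0.06, 2.45], [-1.56, 4.7], [0.09, 2.05], [-2.69, 2.69]. Speed limits (rad/s): [2.57, 2.57, 3.14, 3.14, 3.14, 3.14, 3.14].

### API

Orientations are given as a rotation vector (axis times angle).
In Python, from bench import ctrl, optics gives the robot as it stands. The module is installed in compiled form; this text tells all that it offers.
- The arm moves only by the tool step_arm, never from a script. Its argument "deltas" is a list of rows, each a list of 7 numbers: the turn, a rotation vector about the tool's x, y, z in degrees, then the shift along the tool's x, y, z in mm, then the finger opening in mm, from 0 to 87. A call has exactly 8 rows; each row is the pose to reach, as a shift and turn from the pose commanded when the call began, along the tool's axes at that moment; what a row does not reach only later rows make up. A row lasts 1/8 s, in which the tool goes at most 62.5 mm and 10.7 degrees, less where a joint would pass 70% of its speed; a pose out of reach is approached as far as the arm can. A call with a gripper value outside its range is refused whole. The fingers move at their own pace and stop on an object; "newtons" is the grip in N (left out, the last holds). Time passes only in rows, so rows that repeat a pose let the fingers close, or fill a call up. It gives the time, the measured TCP pose, the force and the opening at its end, in the units of the state.
- ctrl.get_state(): the state, without advancing time (a new reading comes with each control period).
- optics.get_image(name): name is "scene" or "top"; returns the picture (480x640x3 uint8, red, green, blue); there is no depth.
- optics.get_calibration(name): a dict with "K" (3x3 intrinsics, pixels), "k1" (the pictures are not rectified: a ray, as slopes to the right and down, at radius r is drawn at 1 + k1 r^2 times it, then the intrinsics apply), "R" (3x3) and "t" (3): a world point X has camera coordinates R X + t. Camera axes: x right, y down, z forward; pixel columns grow to the right and rows downward; lengths in m; the calibration is good to about 2 mm. A picture is of the moment at which its call begins. get_calibration takes no time and is no camera call.
- ctrl.close_job(): hands the job in, once; it reports no verdict.
The state is a dict: "time": time; "joint_positions": joint angles; "qd": joint speeds; "joint_torque": joint torques, N m; "position": TCP position; "tool_rot": TCP orientation; "ft_force": force on the tool from outside, world axes, zero at the start; "torque": the same for the moment, N m; "grip_width": opening from 0.0 (shut) to 1.0 (fully open).
Only numpy, scipy, OpenCV 4.12 (cv2) and the standard library are available. Lean on these libraries where they do the work, as an engineer would, in place of code of your own. Each camera call takes 0.05 s, during which the arm holds its last target.

### The job

The lids of the five amber jars in the curved white rack stand proud. Starting with the jar next to the tall square steel post and finishing at the jar next to the short round stub, run your fingertips along the row in one low pass and push each lid fully down onto its jar, one after another; until the last is down, keep the fingertips within about 2 cm above the lids. Be gentle, do not pull any lid up, leave everything else on the desk where it is, and finish clear.

Things in the scene. Friction and masses are not known exactly. Their poses are not given: they have to be found in the camera images.
- rack: Fixed curved white rack, origin under the middle jar (lid3), at table height. Five amber jars, 33 mm wide, mouths 60 mm up, on an arc of radius 120 mm whose centre is at rack x = -120 mm (concave side to its -x), 44 mm apart along the arc; rack (x, y) in mm: lid1 (-31, -80), lid2 (-8, -43), lid3 (0, 0), lid4 (-8, 43), lid5 (-31, 80). Base 52 mm wide, 8 mm thick.
- post: Tall square steel post, 14 mm square, on a 30 mm square foot; total height 96 mm, top 104 mm above the table. Stands fixed on one end of the rack, 45 mm beyond an end jar: it marks the jar to start with. Origin at the centre of its underside (8 mm above the table).
- stub: Short round steel stub, 14 mm across on a 30 mm square foot, total height 22 mm, fixed on the other end of the rack, 45 mm beyond the last jar. Origin at the centre of its underside.
- lid1_top (a point): Centre of the top of lid1: a white plastic lid, 34 mm wide, 5 mm rim under a blunt cone 8.5 mm high that slopes at about 32 degrees to a flat 7 mm wide. The point is 73.5 mm above the table when the lid is bottomed, 78.5 to 81.5 mm at the start. z up.
- lid2_top (a point): Centre of the top of lid2: a white plastic lid, 34 mm wide, 5 mm rim under a blunt cone 8.5 mm high that slopes at about 32 degrees to a flat 7 mm wide. The point is 73.5 mm above the table when the lid is bottomed, 78.5 to 81.5 mm at the start. z up.
- lid3_top (a point): Centre of the top of lid3: a white plastic lid, 34 mm wide, 5 mm rim under a blunt cone 8.5 mm high that slopes at about 32 degrees to a flat 7 mm wide. The point is 73.5 mm above the table when the lid is bottomed, 78.5 to 81.5 mm at the start. z up.
- lid4_top (a point): Centre of the top of lid4: a white plastic lid, 34 mm wide, 5 mm rim under a blunt cone 8.5 mm high that slopes at about 32 degrees to a flat 7 mm wide. The point is 73.5 mm above the table when the lid is bottomed, 78.5 to 81.5 mm at the start. z up.
- lid5_top (a point): Centre of the top of lid5: a white plastic lid, 34 mm wide, 5 mm rim under a blunt cone 8.5 mm high that slopes at about 32 degrees to a flat 7 mm wide. The point is 73.5 mm above the table when the lid is bottomed, 78.5 to 81.5 mm at the start. z up.
- lid1 (a joint): How far lid1 is pushed down, m: 0.001 to 0.004 at the start, 0.009 bottomed on the jar; it counts as home above 0.006. Moves straight down against about 2 N of friction, has no spring and stays where it is left; fingertips sliding sideways over its cone also push it down.
- lid2 (a joint): How far lid2 is pushed down, m: 0.001 to 0.004 at the start, 0.009 bottomed on the jar; it counts as home above 0.006. Moves straight down against about 2 N of friction, has no spring and stays where it is left; fingertips sliding sideways over its cone also push it down.
- lid3 (a joint): How far lid3 is pushed down, m: 0.001 to 0.004 at the start, 0.009 bottomed on the jar; it counts as home above 0.006. Moves straight down against about 2 N of friction, has no spring and stays where it is left; fingertips sliding sideways over its cone also push it down.
- lid4 (a joint): How far lid4 is pushed down, m: 0.001 to 0.004 at the start, 0.009 bottomed on the jar; it counts as home above 0.006. Moves straight down against about 2 N of friction, has no spring and stays where it is left; fingertips sliding sideways over its cone also push it down.
- lid5 (a joint): How far lid5 is pushed down, m: 0.001 to 0.004 at the start, 0.009 bottomed on the jar; it counts as home above 0.006. Moves straight down against about 2 N of friction, has no spring and stays where it is left; fingertips sliding sideways over its cone also push it down.
- reagent: Bystander, loose, leave alone: green glass reagent bottle with a white cap, 40 mm wide, 85 mm tall, on the concave side of the rack. Origin at its underside's centre.
- spare_jar: Bystander, loose, leave alone: small amber jar with black cap, 33 mm wide, 52 mm tall, on the convex side of the rack. Origin at its underside's centre.
- spare_lid: Bystander, loose, leave alone: spare lid like those on the jars, 34 mm wide, 13.5 mm high, lying on the table on the convex side of the rack. Origin at its underside's centre.
- marker: Bystander, loose, leave alone: green pen with a black cap, 135 mm long, 13 mm thick; lying; origin 45 mm from its green end. Origin at its underside.
- slide_box: Bystander, loose, leave alone: flat blue slide box 85 x 180 x 32 mm. Origin at its underside's centre.
- dish: Bystander, loose, leave alone: pale clear-plastic lidded dish 90 mm wide, 18 mm high. Origin at its underside's centre.
- beaker: Bystander, loose, leave alone: open glass beaker 66 mm wide, 80 mm tall. Origin at its underside's centre.

How it is judged:
On the way, in this order (a step that is already met when the one before it is completed fails the run):
1. the first lid, counted from the post, is home (((y of post in the frame of rack above 0 m and value of joint lid5 above 0.006 m) or (not (y of post in the frame of rack above 0 m) and value of joint lid1 above 0.006 m))).
2. the second lid, counted from the post, is home (((y of post in the frame of rack above 0 m and value of joint lid4 above 0.006 m) or (not (y of post in the frame of rack above 0 m) and value of joint lid2 above 0.006 m))).
3. the third lid, counted from the post, is home (((y of post in the frame of rack above 0 m and value of joint lid3 above 0.006 m) or (not (y of post in the frame of rack above 0 m) and value of joint lid3 above 0.006 m))).
4. the fourth lid, counted from the post, is home (((y of post in the frame of rack above 0 m and value of joint lid2 above 0.006 m) or (not (y of post in the frame of rack above 0 m) and value of joint lid4 above 0.006 m))).
5. the fifth lid, counted from the post, is home (((y of post in the frame of rack above 0 m and value of joint lid1 above 0.006 m) or (not (y of post in the frame of rack above 0 m) and value of joint lid5 above 0.006 m))).
At the end, for the whole second after the job is handed in: All five lids are down within 3 mm of bottoming (joint above 0.006 m), pressed in order from the post's end to the stub's end (value of joint each of lid1, lid2, lid3, lid4, lid5 above 0.006 m); the robot touches nothing.
It fails at once if the fingertips rise well off the row (grasp point over 140 mm above the table, fingertips over about 120 mm, against 82 mm for the highest lid) after the first lid is down and before all are down (value of joint any of lid1, lid2, lid3, lid4, lid5 above 0.006 m and not (value of joint each of lid1, lid2, lid3, lid4, lid5 above 0.006 m) and height (world z) of the grasp point above 0.14 m).
It fails at once if a lid is pulled up (value of joint any of lid1, lid2, lid3, lid4, lid5 below -0.002 m).
It fails at once if the fingers press on the rack or lids with more than 35 N (contact force between the fingers and rack above 35 N).
It fails at once if a bystander is moved or lifted by more than 15 mm (distance of any of reagent, spare_jar, spare_lid, marker, slide_box, dish, beaker from where it was at the start of the episode above 0.015 m).
It also fails if it takes over 43 s, if anything falls off the work surface, if the arm or the gripper's body presses on something with over 40 N, if the wrist force passes 120 N, or if a joint passes its speed limit or range.

## Working session

There is one attempt and no reset: what is moved stays moved. The work goes in short steps, Python scripts to look and compute and a tool call to move; the robot and the scene stay as the last step left them, time stands still between calls to the robot, and variables do not carry over. Pictures are saved under pics/ and viewed, and the job is handed in when it is done.

Besides the shell and the picture viewer there is one more tool, called after ">>>" as name(argument=value, ...) on one line, values as JSON. step_arm: Moves the arm, as the interface text tells. Its arguments: {"type":"object","properties":{"deltas":{"type":"array"},"newtons":{"type":"number"}},"required":["deltas"]}

```bash
mkdir -p pics
python3 - <<'E'
from bench import ctrl, optics
import cv2
for n in("scene","top"):
    cv2.imwrite(f"pics/{n}0.png",optics.get_image(n)[:,:,::-1])
    print(n,optics.get_calibration(n))
print(ctrl.get_state())
E
```

```text
scene {'K': array([[481.3355037 ,   0.        , 318.14351334],
       [  0.        , 481.3355037 , 237.65717934],
       [  0.        ,   0.        ,   1.        ]]), 'k1': -0.020150485455334544, 'R': array([[-0.08390408,  0.99646102,  0.00505339],
       [ 0.66957537,  0.06013397, -0.74030583],
       [-0.73798979, -0.05873105, -0.67225125]]), 't': array([ 0.05403119, -0.32774856,  1.51119526])}
top {'K': array([[623.3994464,   0.       , 314.7772175],
       [  0.       , 623.3994464, 229.4506912],
       [  0.       ,   0.       ,   1.       ]]), 'k1': -0.1564929735771546, 'R': array([[-0.00241312, -0.99988273, -0.01512276],
       [-0.98125399,  0.00528185, -0.19264657],
       [ 0.19270385,  0.01437439, -0.98115167]]), 't': array([0.0140248 , 0.57550493, 1.53156902])}
{'time': 0.1, 'joint_positions': array([-1.16492289,  0.32175976, -0.07007752,  1.45152603,  0.02261595,
        1.37081016, -0.05692615]), 'qd': array([-8.78164641e-04, -1.99847159e-03, -6.44325117e-04, -3.35764205e-03,
       -4.62531514e-04, -5.67912171e-04,  2.19799580e-05]), 'joint_torque': array([-3.90209216e-04, -4.92570841e+01, -4.05937890e-01, -3.13398206e+01,
       -6.38977136e-02,  3.94840585e-02,  6.54842597e-05]), 'position': array([0.24805645, 0.60027891, 0.22157731]), 'tool_rot': array([-6.11428057e-01, -3.08128831e+00,  2.67302995e-03]), 'ft_force': array([-0.12912149, -0.10475032,  0.09536828]), 'torque': array([-0.01222619,  0.02824574,  0.02783834]), 'grip_width': 1.0004048205378342}
```

View pics/scene0.png

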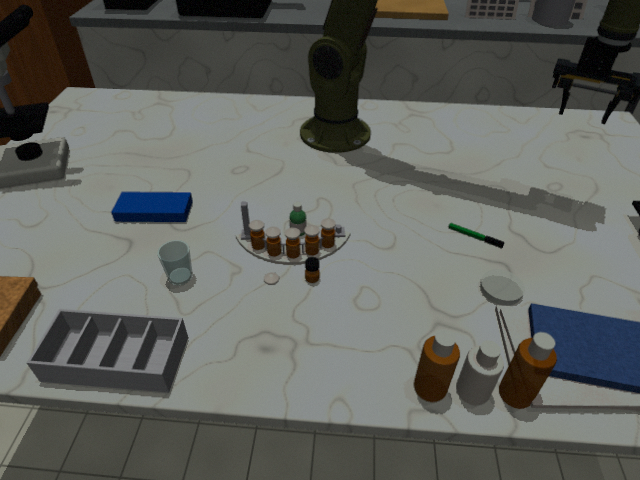

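View pics/top0.png

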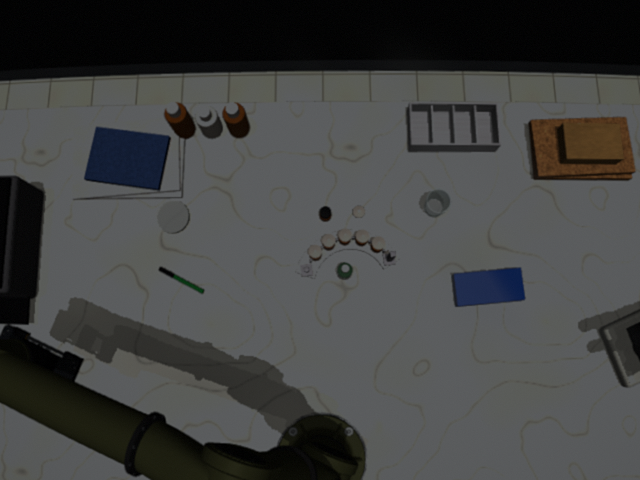

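The post is at the left in the scene view (≈245,220) and at the right in the top view (≈390,257), so it is on the −y side. The stub is at the other end. The reagent bottle is inside the arc. I'll zoom in next.

```bash
cat > h.py <<'E'
import numpy as np, cv2
from bench import ctrl, optics
def proj(n,P):
    c=optics.get_calibration(n); P=np.atleast_2d(P)
    X=P@c['R'].T+c['t']; s=X[:,:2]/X[:,2:]; r2=(s**2).sum(1,keepdims=True)
    s=s*(1+c['k1']*r2); return s@c['K'][:2,:2].T+c['K'][:2,2]
def ray(n,uv):
    c=optics.get_calibration(n); uv=np.atleast_2d(uv).astype(float)
    # same radial form as OpenCV's k1
    s=cv2.undistortPoints(uv[:,None],c['K'],np.array([c['k1'],0,0,0.]))[:,0]
    d=np.c_[s,np.ones(len(s))]@c['R']; return -c['R'].T@c['t'],d
def onplane(n,uv,z):
    o,d=ray(n,uv); return o+d*((z-o[2])/d[:,2])[:,None]
E
python3 - <<'E'
import cv2,numpy as np
a=cv2.imread('pics/scene0.png')[190:300,220:370]
b=cv2.imread('pics/top0.png')[195:285,290:410]
cv2.imwrite('pics/sc.png',cv2.resize(a,None,fx=5,fy=5,interpolation=cv2.INTER_CUBIC))
cv2.imwrite('pics/tc.png',cv2.resize(cv2.convertScaleAbs(b,alpha=1.8),None,fx=6,fy=6,interpolation=cv2.INTER_CUBIC))
E
```

```text
(no output)
```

View pics/sc.png

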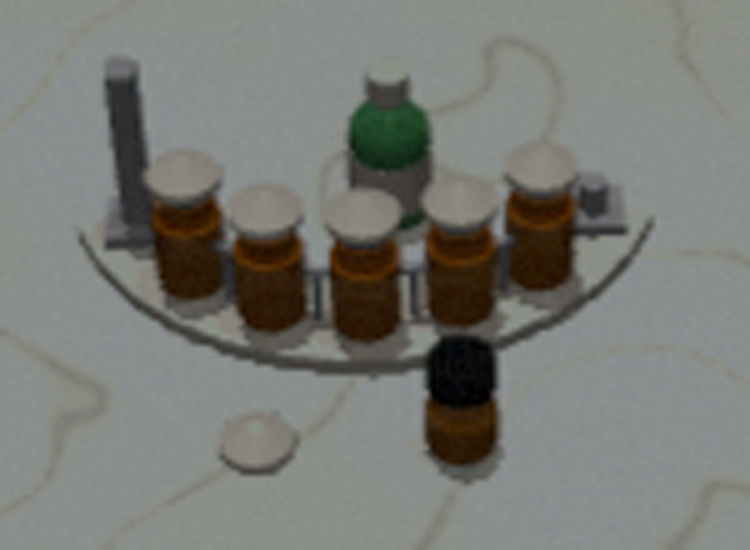

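View pics/tc.png

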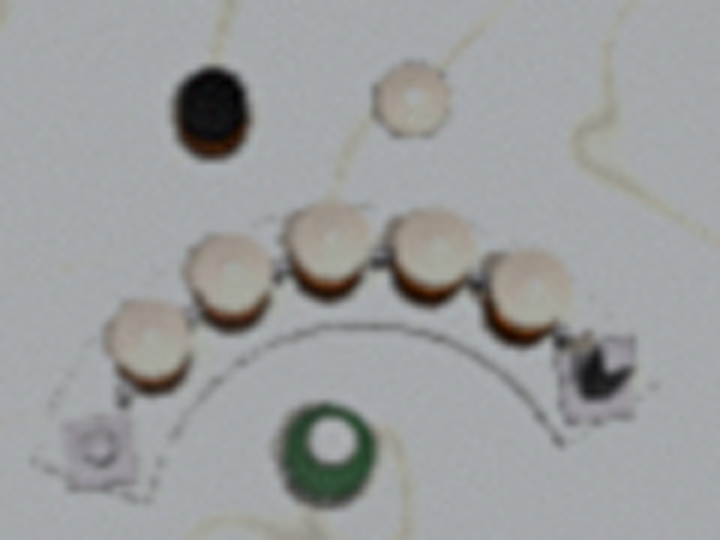

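Run:
```python
from h import *
from scipy.optimize import least_squares
im=cv2.imread('pics/top0.png'); k=8
x0,y0=290,195
b=cv2.resize(cv2.GaussianBlur(im,(0,0),.6)[y0:285,x0:410],None,fx=k,fy=k,interpolation=cv2.INTER_CUBIC).astype(int)
B,G,R=b[...,0],b[...,1],b[...,2]
m=((R-B>8)&(R>80)&(R-B<60)&(B>60)).astype(np.uint8)*255
m=cv2.morphologyEx(m,cv2.MORPH_OPEN,np.ones((21,21)))
n,l,s,c=cv2.connectedComponentsWithStats(m)
cv2.imwrite('pics/m.png',cv2.resize(m,None,fx=.8,fy=.8))
pts=[]
for i in range(1,n):
    if s[i,4]<500: continue
    cnt=max(cv2.findContours((l==i).astype(np.uint8),0,1)[0],key=len)
    (cx,cy),r=cv2.minEnclosingCircle(cnt)
    u=lambda p:np.array([(p[0]+.5)/k-.5+x0,(p[1]+.5)/k-.5+y0])
    print(s[i],u(c[i]),u((cx,cy)),r/k, onplane('top',u(c[i]),.070)[0],onplane('top',u((cx,cy)),.070)[0])
```

```text
[ 394  276   66   61 2479] [342.36231848 232.45010589] [343.0625 233.    ] 5.179976940155029 [ 0.5647398  -0.05793571  0.07      ] [ 0.5633194  -0.05968506  0.07      ]
[ 533  287   81   52 2813] [360.67532439 233.2013642 ] [361.25   234.1875] 5.591928958892822 [ 0.56256297 -0.10407986  0.07      ] [ 0.56002622 -0.10548717  0.07      ]
[ 260  322   50   54 1804] [324.94761641 238.0952051 ] [325.1875 238.1875] 4.422964096069336 [ 0.55051049 -0.01395934  0.07      ] [ 0.55027125 -0.0145617   0.07      ]
[311 324  26  23 582] [330.00773196 236.42847938] [330.     236.4375] 2.0813655853271484 [ 0.55470863 -0.02672244  0.07      ] [ 0.55468564 -0.02670281  0.07      ]
[ 667  341   61   55 2166] [376.04166667 240.00253924] [376.6875 240.75  ] 4.921664237976074 [ 0.54493693 -0.14248985  0.07      ] [ 0.54301819 -0.14407716  0.07      ]
```

View pics/m.png

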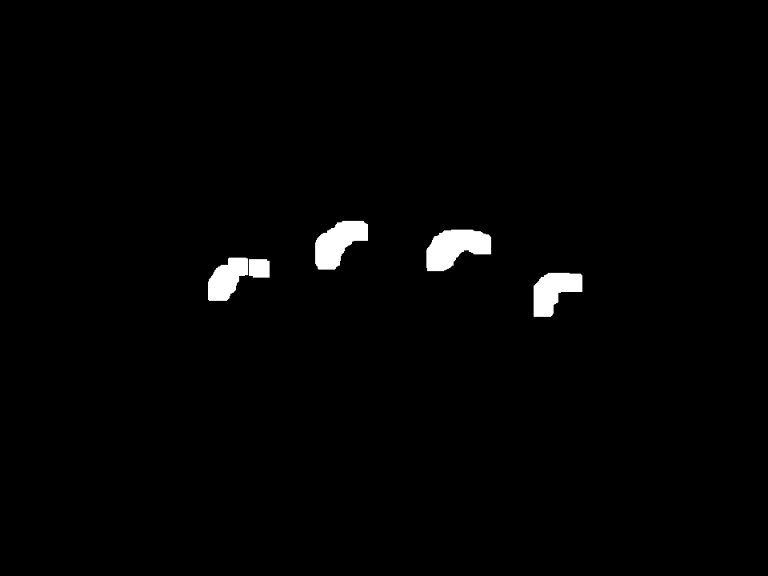

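Thresholds were off: the mask caught only the lid edges. Sampling values.

Run:
```python
from h import *
im=cv2.imread('pics/top0.png')
print(im[235,335:375].tolist()); print(im[225:250,345].tolist())
hsv=cv2.cvtColor(im,cv2.COLOR_BGR2HSV); print(hsv[235,335:355].tolist())
```

```text
[[92, 92, 89], [77, 76, 77], [62, 65, 68], [63, 69, 73], [77, 82, 87], [81, 86, 92], [81, 87, 91], [81, 87, 92], [83, 88, 91], [86, 92, 92], [88, 93, 92], [86, 91, 90], [85, 91, 92], [85, 90, 92], [83, 89, 91], [84, 90, 93], [84, 89, 91], [80, 84, 85], [67, 70, 72], [54, 57, 60], [60, 63, 67], [73, 78, 83], [80, 86, 91], [80, 85, 90], [81, 86, 91], [80, 86, 90], [82, 87, 90], [88, 90, 91], [89, 93, 91], [85, 90, 91], [83, 89, 92], [82, 89, 92], [82, 87, 91], [83, 89, 92], [90, 92, 91], [96, 95, 92], [96, 94, 92], [96, 94, 92], [95, 93, 92], [95, 94, 93]]
[[91, 94, 92], [89, 93, 92], [86, 89, 90], [81, 87, 88], [76, 81, 86], [76, 81, 87], [76, 81, 86], [78, 83, 88], [84, 88, 91], [90, 93, 93], [88, 93, 92], [86, 92, 91], [85, 92, 90], [88, 94, 93], [87, 93, 92], [84, 90, 90], [62, 69, 74], [24, 36, 58], [5, 13, 28], [18, 23, 29], [54, 57, 59], [91, 89, 88], [96, 95, 93], [92, 90, 89], [78, 78, 76]]
[[90, 8, 92], [150, 3, 77], [15, 23, 68], [18, 35, 73], [15, 29, 87], [14, 30, 92], [18, 28, 91], [16, 30, 92], [19, 22, 91], [30, 17, 92], [36, 14, 93], [36, 14, 91], [26, 19, 92], [21, 19, 92], [23, 22, 91], [20, 25, 93], [21, 20, 91], [24, 15, 85], [18, 18, 72], [15, 26, 60]]
```

```bash
cat > meas.py <<'E'
from h import *
def blobs(n,png,x0,x1,y0,y1,rb,rmin,k=8):
    im=cv2.imread(png)
    b=cv2.resize(cv2.GaussianBlur(im,(0,0),.5)[y0:y1,x0:x1],None,fx=k,fy=k,interpolation=cv2.INTER_CUBIC).astype(int)
    B,G,R=b[...,0],b[...,1],b[...,2]
    m=((R-B>rb)&(R>rmin)&(B>rmin*.8)).astype(np.uint8)*255
    m=cv2.morphologyEx(m,cv2.MORPH_CLOSE,np.ones((9,9)))
    m=cv2.morphologyEx(m,cv2.MORPH_OPEN,cv2.getStructuringElement(2,(37,37)))
    cv2.imwrite(f'pics/m_{n}.png',cv2.resize(m,None,fx=.8,fy=.8))
    out=[]
    for cnt in cv2.findContours(m,0,1)[0]:
        if cv2.contourArea(cnt)<500: continue
        (cx,cy),ax,an=cv2.fitEllipse(cv2.convexHull(cnt))
        out.append([(cx+.5)/k-.5+x0,(cy+.5)/k-.5+y0,ax[0]/k,ax[1]/k,an])
    return np.array(out)
if __name__=='__main__':
    t=blobs('top','pics/top0.png',290,410,195,285,2,70)
    np.set_printoptions(precision=4,suppress=True)
    for r in t: print(r,onplane('top',r[:2],.070)[0])
E
python3 meas.py
python3 -c "
import cv2;im=cv2.imread('pics/scene0.png');print(im[233,285:300].tolist());print(im[225:242,292].tolist())"
```

```text
[338.9129 284.4925  10.8791  12.6967  80.4762] [ 0.4332 -0.048   0.07  ]
[314.6439 250.7405  13.0103  15.5041  90.1429] [0.5184 0.0121 0.07  ]
[378.342  242.3947  12.8246  14.3876 128.6815] [ 0.5388 -0.1482  0.07  ]
[327.8482 239.8326  13.0051  15.1394  95.5268] [ 0.546  -0.0212  0.07  ]
[362.0832 235.4131  12.6421  14.5529 114.4345] [ 0.5569 -0.1075  0.07  ]
[344.3599 234.1985  13.1614  15.2188 101.4355] [ 0.5602 -0.0629  0.07  ]
[388.5908 216.5247   6.132   10.6631  45.253 ] [ 0.6052 -0.1757  0.07  ]
[358.3215 211.2006  12.2039  13.3298  64.485 ] [ 0.6194 -0.0991  0.07  ]
[[122, 130, 133], [122, 130, 134], [124, 134, 137], [124, 132, 136], [124, 133, 137], [127, 135, 139], [127, 136, 139], [127, 137, 136], [126, 134, 137], [125, 133, 136], [122, 132, 137], [122, 130, 137], [118, 128, 132], [120, 128, 133], [104, 113, 116]]
[[57, 61, 65], [60, 64, 66], [80, 86, 90], [109, 118, 122], [127, 139, 136], [126, 136, 137], [128, 138, 139], [128, 136, 138], [127, 137, 136], [127, 137, 138], [128, 137, 137], [127, 138, 138], [110, 117, 119], [68, 72, 75], [40, 41, 43], [19, 41, 68], [9, 26, 50]]
```

View pics/m_top.png

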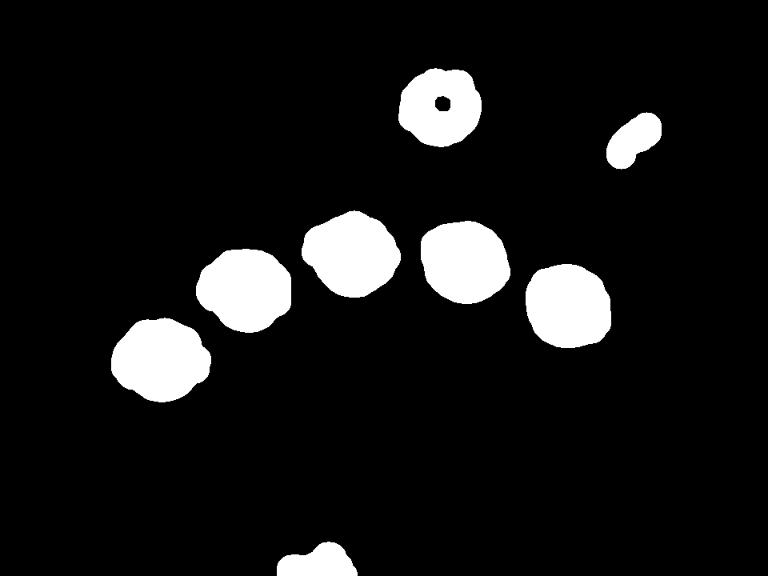

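Five clean lid blobs. Now I'll fit the rigid rack pose, then check it in the scene view, including where the post and stub land.

```bash
cat > fit.py <<'E'
from meas import *
np.set_printoptions(precision=4,suppress=True)
M=np.array([[-31,-80],[-8,-43],[0,0],[-8,43],[-31,80]])/1e3
def kab(P):
    a=M-M.mean(0);b=P-P.mean(0)
    th=np.arctan2((a[:,0]*b[:,1]-a[:,1]*b[:,0]).sum(),(a*b).sum())
    R=np.array([[np.cos(th),-np.sin(th)],[np.sin(th),np.cos(th)]])
    return th,R,P.mean(0)-R@M.mean(0)
if __name__=='__main__':
    t=blobs('top','pics/top0.png',290,410,195,285,2,70)
    t=t[[2,4,5,3,1],:2]
    P=onplane('top',t,.070)[:,:2]
    th,R,o=kab(P); L=M@R.T+o
    print(np.degrees(th),o);print('res mm',(P-L)*1e3)
    print('lids',L)
    s=np.array([[256.9,224.7],[273,232],[292.6,232.6],[312,231],[328,222]]) 
    print('scene pred tops z.080',proj('scene',np.c_[L,[.08]*5]))
    # stereo triangulate apparent blob centres in scene
    im=cv2.imread('pics/scene0.png');k=6
    out=cv2.resize(im[190:300,220:370],None,fx=k,fy=k,interpolation=cv2.INTER_CUBIC)
    al=np.linspace(0,2*np.pi,60)
    phi=80/120; 
    a1=[np.arctan2(-80,89)-45/120,np.arctan2(80,89)+45/120]
    E=np.array([[-.12+.12*np.cos(a),.12*np.sin(a)] for a in a1])@R.T+o
    print('ends(post,stub)',E)
    def dr(p,col):
        q=np.round(((p-[220,190]+.5)*k)).astype(int); cv2.polylines(out,[q.reshape(-1,1,2)],False,col,1)
    for c in L:
        dr(proj('scene',np.c_[c[0]+.017*np.cos(al),c[1]+.017*np.sin(al),np.full(60,.0705)]),(0,0,255))
        dr(proj('scene',np.c_[c[0]+.0165*np.cos(al),c[1]+.0165*np.sin(al),np.full(60,.008)]),(0,255,0))
    dr(proj('scene',np.array([[*E[0],.008],[*E[0],.104]])),(255,0,0))
    dr(proj('scene',np.array([[*E[1],.008],[*E[1],.03]])),(255,0,0))
    cv2.imwrite('pics/ov.png',out[:600,:800])
E
python3 fit.py
```

```text
7.3248045111915285 [ 0.5595 -0.0636]
res mm [[-0.1983 -1.2873]
 [-0.2151 -0.297 ]
 [ 0.687   0.6492]
 [-0.0937  0.7098]
 [-0.18    0.2252]]
lids [[ 0.539  -0.1469]
 [ 0.5571 -0.1072]
 [ 0.5595 -0.0636]
 [ 0.5461 -0.0219]
 [ 0.5186  0.0118]]
scene pred tops z.080 [[256.3748 221.9341]
 [272.8049 228.3263]
 [292.496  230.2459]
 [312.1027 227.3432]
 [328.3198 220.1686]]
ends(post,stub) [[ 0.5074 -0.1785]
 [ 0.4801  0.0344]]
```

View pics/ov.png

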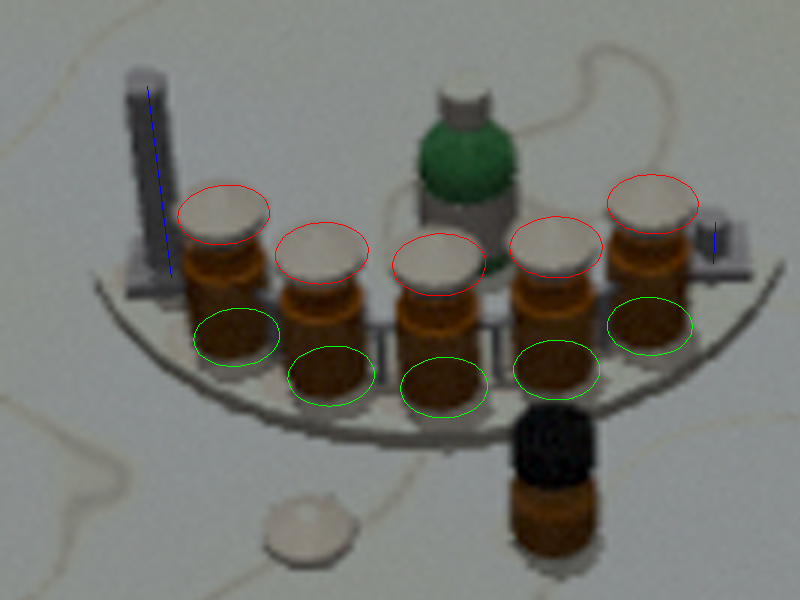

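The pose agrees in both views to about 1 mm. The rack sits at (0.5595, −0.0636), yaw 7.3°. The post is at rack −y, so lid1 goes first. Next I'll work out the tool axes and the transit.

```bash
cat > d.py <<'E'
import sys
from h import *
from scipy.spatial.transform import Rotation as Ro
np.set_printoptions(precision=2,suppress=True)
s=ctrl.get_state(); R=Ro.from_rotvec(s['tool_rot']).as_matrix()
print(s['time'],s['position']*1e3,s['ft_force'],s['grip_width']); print(R)
p=s['position']
for a in sys.argv[1:]:
    w=np.array(eval(a))/1e3
    print(a,'delta tool mm',R.T@(w-p)*1e3)
E
python3 d.py "(550,250,200)" "(540,-146,150)"
```

```text
0.1 [248.06 600.28 221.58] [-0.13 -0.1   0.1 ] 1.0004048205378342
[[-0.92  0.38 -0.  ]
 [ 0.38  0.92 -0.  ]
 [-0.   -0.   -1.  ]]
(550,250,200) delta tool mm [-412.81 -208.41   21.98]
(540,-146,150) delta tool mm [-554.77 -578.14   72.63]
```

>>> step_arm(deltas=[[0,0,0,-30,-15,2,60],[0,0,0,-85,-43,5,20],[0,0,0,-140,-71,8,0],[0,0,0,-195,-99,11,0],[0,0,0,-250,-127,14,0],[0,0,0,-305,-155,17,0],[0,0,0,-360,-182,20,0],[0,0,0,-412,-208,22,0]], newtons=10)

```text
time: 1.1
position: [0.5505, 0.2492, 0.2001]
tool_rot: [-0.612, -3.081, 0.0]
ft_force: [0.4, -0.6, -0.3]
grip_width: 0.176
```

```bash
python3 d.py "(540,-146,130)"
```

```text
1.1 [550.53 249.22 200.15] [ 0.42 -0.64 -0.28] 0.1756941383169561
[[-0.92  0.38 -0.  ]
 [ 0.38  0.92 -0.  ]
 [ 0.   -0.   -1.  ]]
(540,-146,130) delta tool mm [-141.35 -369.21   70.24]
```

>>> step_arm(deltas=[[0,0,0,-15,-40,2,0],[0,0,0,-36,-94,6,0],[0,0,0,-57,-148,14,0],[0,0,0,-78,-202,24,0],[0,0,0,-99,-256,36,0],[0,0,0,-119,-310,50,0],[0,0,0,-134,-350,62,0],[0,0,0,-141,-369,70,0]])

```text
time: 2.1
position: [0.5377, -0.147, 0.1297]
tool_rot: [-0.618, -3.079, 0.002]
ft_force: [-0.2, 1.3, 0.5]
grip_width: 0.004
```

```bash
python3 d.py "(539,-146.5,90)"
python3 - <<'E'
from h import *
for n in("scene","top"): cv2.imwrite(f"pics/{n}1.png",optics.get_image(n)[:,:,::-1])
a=cv2.imread('pics/scene1.png')[160:290,210:360]
cv2.imwrite('pics/sc1.png',cv2.resize(a,None,fx=4.5,fy=4.5,interpolation=cv2.INTER_CUBIC))
E
```

```text
2.1 [ 537.73 -147.05  129.7 ] [-0.15  1.33  0.54] 0.003680877862390019
[[-0.92  0.39 -0.  ]
 [ 0.39  0.92 -0.  ]
 [ 0.   -0.   -1.  ]]
(539,-146.5,90) delta tool mm [-0.99  1.04 39.7 ]
```

View pics/sc1.png

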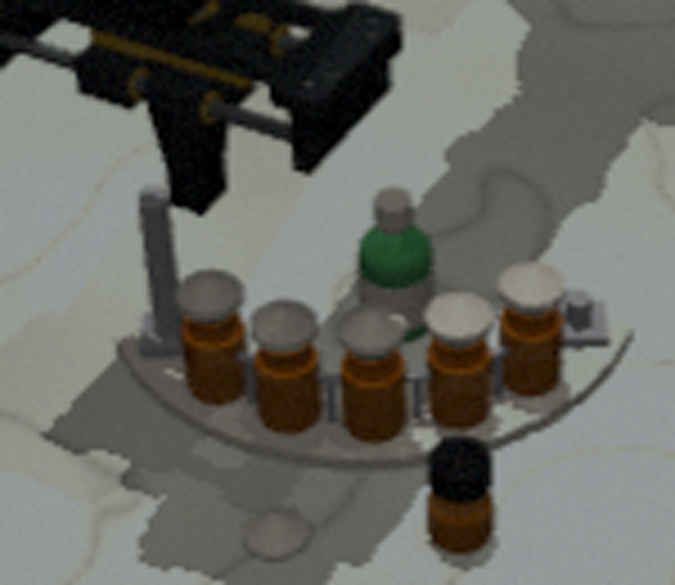

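The shut fingertips are at crop (≈200,200), above lid1, and the post is clear of the hand. Descending to just above the lid.

>>> step_arm(deltas=[[0,0,0,-1,1,8,0],[0,0,0,-1,1,18,0],[0,0,0,-1,1,27,0],[0,0,0,-1,1,34,0],[0,0,0,-1,1,39,0],[0,0,0,-1,1,42,0],[0,0,0,-1,1,42,0],[0,0,0,-1,1,42,0]])

```text
time: 3.2
position: [0.5406, -0.1432, 0.0889]
tool_rot: [0.612, 3.081, 0.0]
ft_force: [0.8, 0.1, -0.3]
grip_width: 0.004
```

```bash
python3 d.py "(539,-146.5,74)"
python3 - <<'E'
from h import *
np.set_printoptions(suppress=True)
for n in("scene","top"): cv2.imwrite(f"pics/{n}2.png",optics.get_image(n)[:,:,::-1])
a=cv2.imread('pics/scene2.png')[190:290,220:350]
print((proj('scene',ctrl.get_state()['position'])-[220,190]+.5)*6)
cv2.imwrite('pics/sc2.png',cv2.resize(a,None,fx=6,fy=6,interpolation=cv2.INTER_CUBIC))
E
```

```text
3.2 [ 540.55 -143.22   88.85] [ 0.77  0.12 -0.3 ] 0.003858868034913524
[[-0.92  0.38  0.  ]
 [ 0.38  0.92  0.  ]
 [-0.    0.   -1.  ]]
(539,-146.5,74) delta tool mm [ 0.19 -3.63 14.85]
[[228.3222358  179.58839659]]
```

View pics/sc2.png

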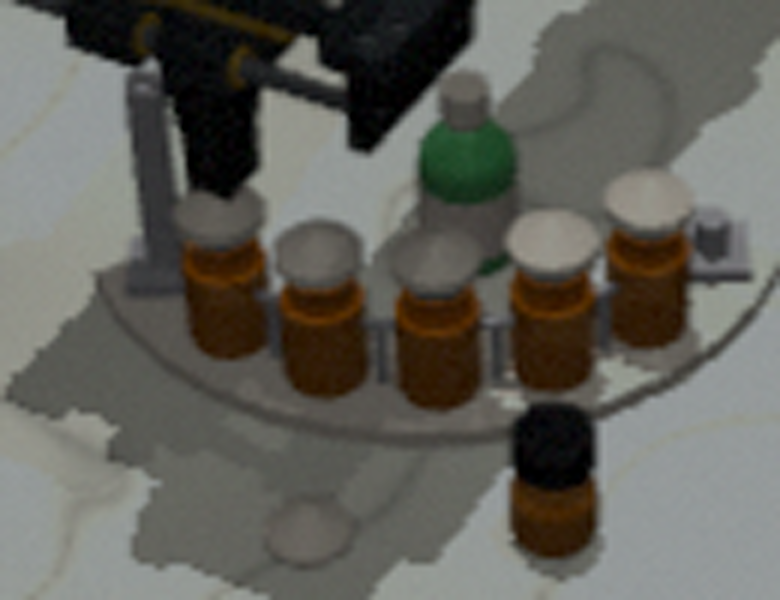

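>>> step_arm(deltas=[[0,0,0,0,-2,1,0],[0,0,0,0,-4,3,0],[0,0,0,0,-4,6,0],[0,0,0,0,-4,9,0],[0,0,0,0,-4,12,0],[0,0,0,0,-4,14,0],[0,0,0,0,-4,15,0],[0,0,0,0,-4,15,0]])

```text
time: 4.3
position: [0.5388, -0.1469, 0.0738]
tool_rot: [-0.612, -3.081, -0.0]
ft_force: [-1.5, 0.1, 4.8]
grip_width: 0.006
```

```bash
python3 d.py "(539,-147,73.5)" "(557,-107,84)" "(559.5,-63.5,84)"
python3 - <<'E'
from h import *
for n in("scene","top"): cv2.imwrite(f"pics/{n}3.png",optics.get_image(n)[:,:,::-1])
a=cv2.imread('pics/scene3.png')[190:290,220:350]
cv2.imwrite('pics/sc3.png',cv2.resize(a,None,fx=6,fy=6,interpolation=cv2.INTER_CUBIC))
E
```

```text
4.3 [ 538.78 -146.88   73.84] [-1.5   0.15  4.83] 0.006334401769819554
[[-0.92  0.38 -0.  ]
 [ 0.38  0.92  0.  ]
 [ 0.    0.   -1.  ]]
(539,-147,73.5) delta tool mm [-0.25 -0.02  0.34]
(557,-107,84) delta tool mm [ -1.61  43.82 -10.15]
(559.5,-63.5,84) delta tool mm [ 12.69  84.98 -10.15]
```

View pics/sc3.png

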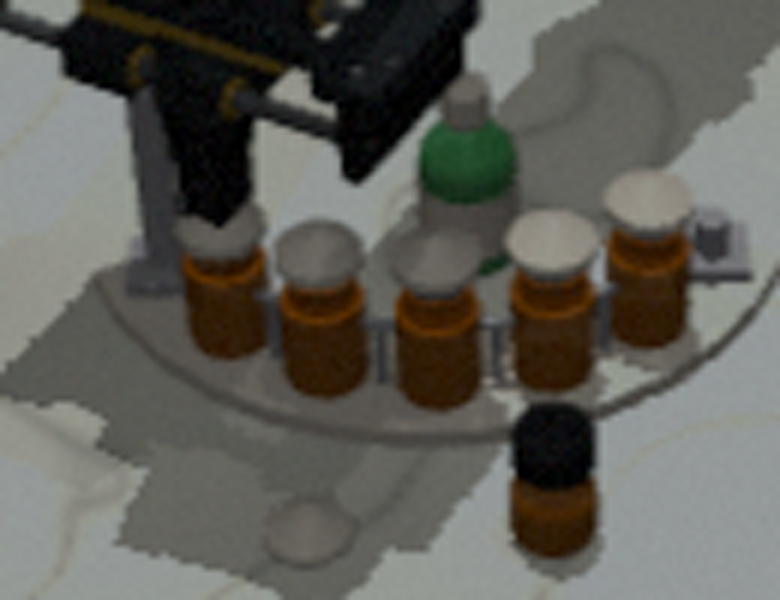

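Lid1 is down: tip at z = 73.8 mm with about 5 N. The rim now sits lower on the jar. Next is a low hop to lid2.

>>> step_arm(deltas=[[0,0,0,0,0,-6,0],[0,0,0,0,5,-10,0],[0,0,0,-1,17,-11,0],[0,0,0,-1,30,-11,0],[0,0,0,-2,40,-11,0],[0,0,0,-2,44,-10,0],[0,0,0,-2,44,-8,0],[0,0,0,-2,44,-6,0]])

```text
time: 5.4
position: [0.5572, -0.1075, 0.0793]
tool_rot: [-0.613, -3.081, 0.0]
ft_force: [0.3, -0.9, -0.3]
grip_width: 0.005
```

>>> step_arm(deltas=[[0,0,0,0,0,1,0],[0,0,0,0,0,2,0],[0,0,0,0,0,3,0],[0,0,0,0,0,4,0],[0,0,0,0,0,5,0],[0,0,0,0,0,6,0],[0,0,0,0,0,6,0],[0,0,0,0,0,6,0]])

```text
time: 6.4
position: [0.5576, -0.1071, 0.0738]
tool_rot: [0.611, 3.081, -0.0]
ft_force: [-1.8, -1.0, 4.9]
grip_width: 0.006
```

```bash
python3 d.py "(557,-107,73.8)" "(559.5,-63.5,73.8)"
python3 - <<'E'
from h import *
for n in("scene",): cv2.imwrite(f"pics/{n}4.png",optics.get_image(n)[:,:,::-1])
a=cv2.imread('pics/scene4.png')[190:290,220:350]
cv2.imwrite('pics/sc4.png',cv2.resize(a,None,fx=6,fy=6,interpolation=cv2.INTER_CUBIC))
E
```

```text
6.4 [ 557.57 -107.09   73.84] [-1.81 -1.04  4.89] 0.005553167652658421
[[-0.92  0.38  0.  ]
 [ 0.38  0.92 -0.  ]
 [-0.    0.   -1.  ]]
(557,-107,73.8) delta tool mm [ 0.56 -0.13  0.04]
(559.5,-63.5,73.8) delta tool mm [14.87 41.02  0.04]
```

View pics/sc4.png

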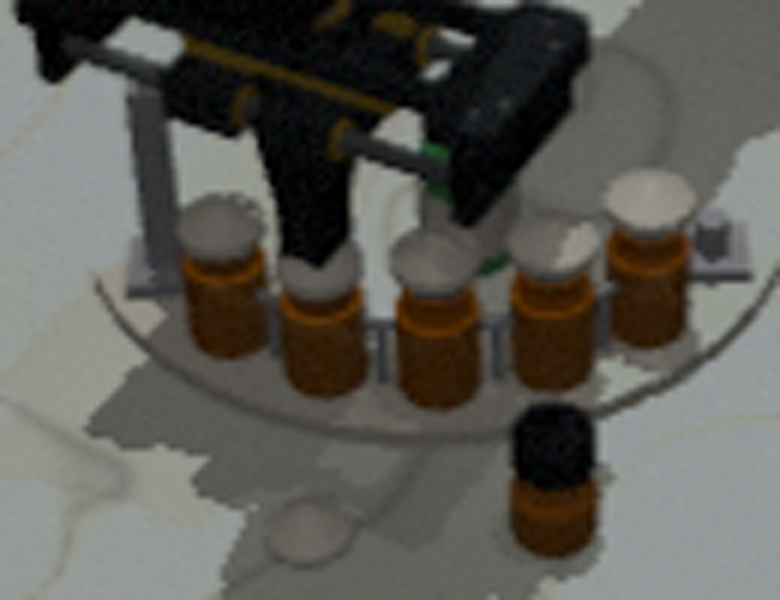

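Lid1 stayed down and lid2 is pressed: z = 73.8 mm with 4.9 N. On to lid3.

>>> step_arm(deltas=[[0,0,0,0,0,-6,0],[0,0,0,2,5,-10,0],[0,0,0,6,16,-11,0],[0,0,0,10,28,-11,0],[0,0,0,14,38,-11,0],[0,0,0,15,41,-10,0],[0,0,0,15,41,-8,0],[0,0,0,15,41,-6,0]])

```text
time: 7.45
position: [0.5594, -0.0633, 0.0797]
tool_rot: [0.612, 3.081, 0.001]
ft_force: [0.1, 1.5, 2.3]
grip_width: 0.005
```

>>> step_arm(deltas=[[0,0,0,0,0,1,0],[0,0,0,0,0,2,0],[0,0,0,0,0,3,0],[0,0,0,0,0,4,0],[0,0,0,0,0,5,0],[0,0,0,0,0,6,0],[0,0,0,0,0,6,0],[0,0,0,0,0,6,0]])

```text
time: 8.45
position: [0.5594, -0.0634, 0.0739]
tool_rot: [0.611, 3.081, 0.0]
ft_force: [-0.2, 0.2, 4.7]
grip_width: 0.006
```

```bash
python3 d.py "(559.5,-63.5,73.8)" "(546,-22,73.8)" "(518.5,12,73.8)"
```

```text
8.45 [559.42 -63.4   73.87] [-0.15  0.2   4.67] 0.0058767484722540494
[[-0.92  0.38  0.  ]
 [ 0.38  0.92  0.  ]
 [-0.    0.   -1.  ]]
(559.5,-63.5,73.8) delta tool mm [-0.11 -0.06  0.07]
(546,-22,73.8) delta tool mm [28.21 33.14  0.07]
(518.5,12,73.8) delta tool mm [66.61 54.06  0.06]
```

>>> step_arm(deltas=[[0,0,0,0,0,-6,0],[0,0,0,4,4,-10,0],[0,0,0,11,13,-11,0],[0,0,0,19,23,-11,0],[0,0,0,26,30,-11,0],[0,0,0,28,33,-10,0],[0,0,0,28,33,-8,0],[0,0,0,28,33,-6,0]])

```text
time: 9.45
position: [0.546, -0.0221, 0.0796]
tool_rot: [-0.612, -3.081, -0.001]
ft_force: [-1.3, 1.1, 2.0]
grip_width: 0.008
```

>>> step_arm(deltas=[[0,0,0,0,0,1,0],[0,0,0,0,0,2,0],[0,0,0,0,0,3,0],[0,0,0,0,0,4,0],[0,0,0,0,0,5,0],[0,0,0,0,0,6,0],[0,0,0,0,0,6,0],[0,0,0,0,0,6,0]])

```text
time: 10.45
position: [0.5461, -0.0221, 0.0738]
tool_rot: [0.611, 3.081, 0.0]
ft_force: [-1.4, 0.8, 4.2]
grip_width: 0.003
```

```bash
python3 d.py "(546,-22,73.8)" "(518.5,12,73.8)"
python3 - <<'E'
from h import *
for n in("scene",): cv2.imwrite(f"pics/{n}5.png",optics.get_image(n)[:,:,::-1])
a=cv2.imread('pics/scene5.png')[190:290,220:350]
cv2.imwrite('pics/sc5.png',cv2.resize(a,None,fx=6,fy=6,interpolation=cv2.INTER_CUBIC))
E
```

```text
10.45 [546.06 -22.1   73.84] [-1.43  0.77  4.18] 0.002551633326378805
[[-0.92  0.38  0.  ]
 [ 0.38  0.92  0.  ]
 [-0.    0.   -1.  ]]
(546,-22,73.8) delta tool mm [0.09 0.07 0.04]
(518.5,12,73.8) delta tool mm [38.49 20.99  0.04]
```

View pics/sc5.png

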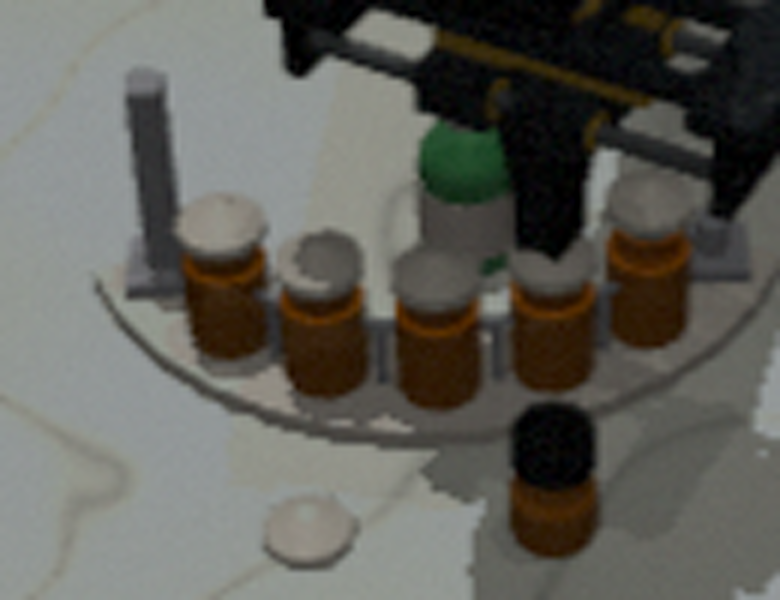

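Lids 1–4 sit low with their rims on the jars, and lid5 is still proud. Pressing the last one.

>>> step_arm(deltas=[[0,0,0,0,0,-6,0],[0,0,0,5,3,-10,0],[0,0,0,15,8,-11,0],[0,0,0,26,14,-11,0],[0,0,0,35,19,-11,0],[0,0,0,38,21,-10,0],[0,0,0,38,21,-8,0],[0,0,0,38,21,-6,0]])

```text
time: 11.5
position: [0.519, 0.0116, 0.0795]
tool_rot: [0.612, 3.081, 0.0]
ft_force: [-1.1, 1.5, 2.6]
grip_width: 0.007
```

>>> step_arm(deltas=[[0,0,0,0,0,1,0],[0,0,0,0,0,2,0],[0,0,0,0,0,3,0],[0,0,0,0,0,4,0],[0,0,0,0,0,5,0],[0,0,0,0,0,6,0],[0,0,0,0,0,6,0],[0,0,0,0,0,6,0]])

```text
time: 12.5
position: [0.5191, 0.0117, 0.0739]
tool_rot: [0.612, 3.081, 0.0]
ft_force: [-0.8, -0.3, 4.8]
grip_width: 0.003
```

>>> step_arm(deltas=[[0,0,0,0,0,-5,0],[0,0,0,0,0,-12,0],[0,0,0,0,0,-22,0],[0,0,0,0,0,-30,0],[0,0,0,0,0,-36,0],[0,0,0,0,0,-40,0],[0,0,0,0,0,-40,0],[0,0,0,0,0,-40,0]])

```text
time: 13.5
position: [0.5187, 0.0118, 0.1133]
tool_rot: [-0.611, -3.081, 0.0]
ft_force: [0.3, 0.4, -0.5]
grip_width: 0.011
```

```bash
python3 d.py
python3 - <<'E'
from h import *
for n in("scene","top"): cv2.imwrite(f"pics/{n}6.png",optics.get_image(n)[:,:,::-1])
a=cv2.imread('pics/scene6.png')[190:290,220:350]
cv2.imwrite('pics/sc6.png',cv2.resize(a,None,fx=6,fy=6,interpolation=cv2.INTER_CUBIC))
E
```

```text
13.5 [518.68  11.81 113.34] [ 0.26  0.37 -0.51] 0.011276355059261077
[[-0.92  0.38 -0.  ]
 [ 0.38  0.92 -0.  ]
 [ 0.   -0.   -1.  ]]
```

View pics/sc6.png

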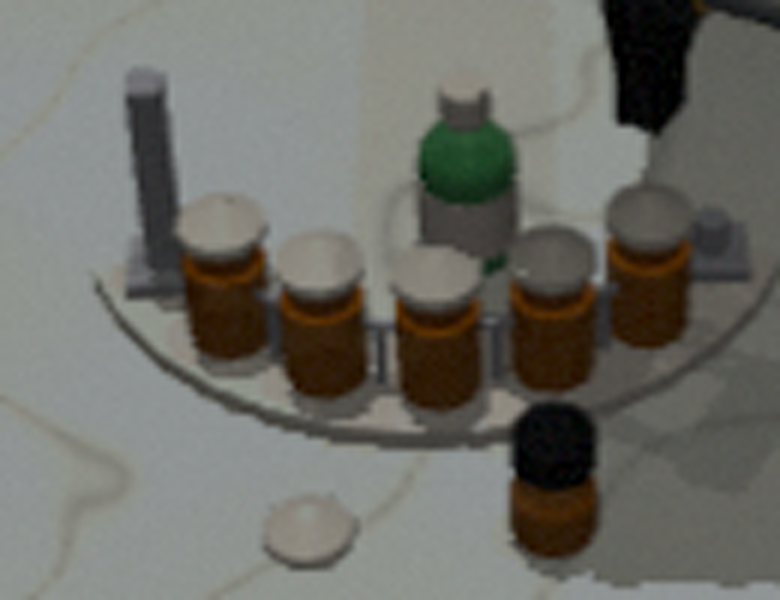

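All five lids are low with matching rims, and the bystanders are where they were. I'll raise further and hand in.

>>> step_arm(deltas=[[0,0,0,0,0,-10,0],[0,0,0,0,0,-25,0],[0,0,0,0,0,-42,0],[0,0,0,0,0,-58,0],[0,0,0,0,0,-70,0],[0,0,0,0,0,-80,0],[0,0,0,0,0,-80,0],[0,0,0,0,0,-80,0]])

```text
time: 14.6
position: [0.5185, 0.0118, 0.193]
tool_rot: [-0.611, -3.081, 0.0]
ft_force: [-0.5, 0.8, 0.2]
grip_width: 0.003
```

Run:
```python
from h import *
s=ctrl.get_state(); print(s['time'],s['position'],s['ft_force'])
ctrl.close_job()
```

```text
14.6 [0.51849365 0.0118103  0.19304375] [-0.54091401  0.75759866  0.23879375]
the job is handed in; nothing more can be done
```

I pressed all five lids down in order, from lid1 by the post to lid5 by the stub, with the fingers shut, and handed the job in at 14.6 s; it gave no verdict.

- **Pass:** I pressed each lid straight down and made low hops between lids instead of one continuous slide. The tip was commanded to no more than about 85 mm above the table, so a few mm over the highest lid.
- **Seating:** On every lid the tip stopped at 73.8–73.9 mm, against 73.5 mm for a bottomed lid. The vertical force at the end of each press was 4–5 N.
- **Last checks:** The final close-up shows all five lids low on their jars. The nearby reagent bottle, spare jar and spare lid look unmoved. I did not re-measure the marker, slide box, dish or beaker, but the hand never went low near them.
- **Finish:** The hand ended at 193 mm, touching nothing, with a force reading under 1 N.
- **Disagreement:** My first estimate of the post's position was about 7 mm off in the scene image. It did not affect the moves, because the lid positions agreed in both views to about 1 mm.

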